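# Sort sealed rivet tubes by weight

### The job

The two sealed rivet tubes look alike, so sort them by feel, the orange-capped one first and then the blue: lift each one about a centimetre clear of the table and hold it still a moment to feel its weight, then lower it upright into a socket of the yellow rack if it is over 300 g, or of the white rack if it is under (within 50 g of that, either will do). Ease each tube down by feel until it rests on the seat in its socket before letting go, neither dropping it nor pressing hard (the seats take up to 20 N), and leave the other things on the bench where they are.

Things in the scene. Friction and masses are not known exactly. Their poses are not given: they have to be found in the camera images.
- tube_orange: sealed aluminium tube, round, standing upright on the table: diameter 36 mm, height 90 mm, 2.5 mm chamfer round its foot, orange plastic cap (top 12 mm, same diameter) and a thin band of the same colour near the foot. Weighs anything from 100 to 505 g; nothing shows which. Origin: centre of its underside; z up along its axis.
- tube_blue: sealed aluminium tube, round, standing upright on the table: diameter 36 mm, height 90 mm, 2.5 mm chamfer round its foot, blue plastic cap (top 12 mm, same diameter) and a thin band of the same colour near the foot. Weighs anything from 100 to 505 g; nothing shows which. Origin: centre of its underside; z up along its axis.
- rack_full: fixed yellow block 70 x 152 mm, 40 mm high, for the full (heavy) tubes; two round sockets 76 mm apart in a row along its y axis, open at the top, for one tube each (either may be used). Origin: centre of its underside on the table; z up.
- rack_empty: fixed white block 70 x 152 mm, 40 mm high, for the empty (light) tubes; two round sockets 76 mm apart in a row along its y axis, open at the top, for one tube each (either may be used). Origin: centre of its underside on the table; z up.
- rack_full_hole0 (a point): centre of the mouth of the socket at the +y end of rack_full, 40 mm above the table. Bore 38 mm with a 2 mm lead-in chamfer. In it a flat black sprung seat of slippery plastic (the bore is slippery too), whose height was set by hand and is not measured: anywhere from 20 to 36 mm below the mouth, different in each socket. Its spring gives about 1 mm per 5 N, at most 3 mm, then is hard. A seated tube stands on it, so stands 53 to 70 mm proud of the block.
- rack_full_hole1 (a point): centre of the mouth of the socket at the -y end of rack_full, 40 mm above the table. Bore 38 mm with a 2 mm lead-in chamfer. In it a flat black sprung seat of slippery plastic (the bore is slippery too), whose height was set by hand and is not measured: anywhere from 20 to 36 mm below the mouth, different in each socket. Its spring gives about 1 mm per 5 N, at most 3 mm, then is hard. A seated tube stands on it, so stands 53 to 70 mm proud of the block.
- rack_empty_hole0 (a point): centre of the mouth of the socket at the +y end of rack_empty, 40 mm above the table. Bore 38 mm with a 2 mm lead-in chamfer. In it a flat black sprung seat of slippery plastic (the bore is slippery too), whose height was set by hand and is not measured: anywhere from 20 to 36 mm below the mouth, different in each socket. Its spring gives about 1 mm per 5 N, at most 3 mm, then is hard. A seated tube stands on it, so stands 53 to 70 mm proud of the block.
- rack_empty_hole1 (a point): centre of the mouth of the socket at the -y end of rack_empty, 40 mm above the table. Bore 38 mm with a 2 mm lead-in chamfer. In it a flat black sprung seat of slippery plastic (the bore is slippery too), whose height was set by hand and is not measured: anywhere from 20 to 36 mm below the mouth, different in each socket. Its spring gives about 1 mm per 5 N, at most 3 mm, then is hard. A seated tube stands on it, so stands 53 to 70 mm proud of the block.
- punch: steel setting punch lying on the table between the tubes and racks, 110 mm long, 12 to 16 mm wide; origin under its middle, long axis x. Bystander.
- rivet_dish: white ceramic dish, 70 mm across, 30 mm high, between the racks; origin at the centre of its underside. Bystander.
- dye: amber dye bottle, 48 mm across, 110 mm high; origin at the centre of its underside. Bystander.
- mallet: hammer with a wooden handle, about 250 mm long, lying to the left of the racks; origin near its middle, long axis x. Bystander.
- last: wooden last block, about 110 x 60 mm, 70 mm high, beyond the racks; origin under its middle. Bystander.
There are look-alikes about, which are no part of the job. What is shaped like the tube_blue but purple or red is not meant.

How it is judged:
By the outcome, as a careful person would: the job done as asked, in the order asked, and still so for the second after the job is handed in, with the robot touching nothing.
It also fails if it takes over 66 s, if anything falls off the work surface, if the arm or the gripper's body presses on something with over 40 N, if the wrist force passes 120 N, or if a joint passes its speed limit or range.

### The arm

A 6-joint arm with a two-finger parallel gripper is mounted at the origin on the work surface. World frame = base frame: x ahead of the robot, y to its left, z up, the work surface at z = 0. Lengths are in m, angles in rad, forces in N, time in s.
With the tool pointing down it reaches from about 0.35 to 0.775 m from the base axis. Payload 5.5 kg.
Tool frame: the origin (TCP) lies at the very end of the fingers, on their centre line; the grasp point (between the pads) lies 19 mm behind it; z points along the fingers, y is the direction in which the jaws open and shut (so a half turn about z gives the same grasp; the last joint's range is limited). The gripper opens to 85 mm and grips with 20 to 120 N. Pads are 22 mm wide; open, the fingers measure 114 mm over their backs; the gripper's body (76 mm by 85 mm) begins 54 mm behind the grasp point. The pads swing forward as they close: fully open they stand 13 mm farther back than shut.
Start: joints at [-1.384, 0.313, 0.046, 1.304, 0, 1.431], TCP at [0.185, -0.545, 0.197] pointing down, gripper open.
Joint ranges: [-2.76, 2.76], [-0.86, 1.69], [-1.03, 1.26], [-2.2, 2.34], [-1.47, 1.5], [-3.14, 3.14]. Speed limits (rad/s): [2.57, 2.57, 3.14, 3.14, 3.14, 3.14].

### API

Orientations are given as a unit quaternion [w, x, y, z].
In Python, from workcell import get_state, imaging, env, spotter gives the robot as it stands.
- The arm moves only by the tool play_rows, never from a script. Its argument "moves" is a list of rows, each an object with "claw": the finger opening in cm, from 0 to 8.54; "delta_pos": the shift along the tool's x, y, z in cm, a list of three; "twist": the turn about the tool's z in degrees. A call has 1 to 12 rows; each row is the pose to reach, as a shift and turn from the pose commanded when the call began, along the tool's axes at that moment; what a row does not reach only later rows make up. A row lasts 1/8 s, in which the tool goes at most 62.5 mm and 10.7 degrees, less where a joint would pass 70% of its speed; a pose out of reach is approached as far as the arm can. A call with a gripper value outside its range is refused whole. The fingers move at their own pace and stop on an object; "force" is the grip in N (left out, the last holds). Time passes only in rows, so rows that repeat a pose let the fingers close. It gives the time, the measured TCP pose, the force and the opening at its end, in the units of the state.
- get_state(): the state, without advancing time (a new reading comes with each control period).
- imaging.read_camera(name): name is "side" or "top" or "wrist"; returns the picture (400x640x3 uint8, red, green, blue); there is no depth.
- imaging.camera_info(name): a dict with "fx", "fy", "cx", "cy" (pixels), "world_to_cam" (4x4, takes a point from world to camera coordinates). Camera axes: x right, y down, z forward; pixel columns grow to the right and rows downward; lengths in m; the calibration is good to about 2 mm. A picture is of the moment at which its call begins: read the wrist's pose just before it. camera_info takes no time and is no camera call; for the wrist camera it gives the pose at the moment of the call.
- env.hand_in(): hands the job in, once; it reports no verdict.
Trained networks look in the newest picture that a camera, given by its name, has taken for a name from the list of things; names that differ only in an ending like _2 or _b are one class to them, and where a whole thing is asked for, a point or a joint stands for the part that bears it (a point fixed in the world has none). Each returns a list of dicts, best first, with "conf" (0 to 1); they miss things now and then, are a little off and sometimes report something else, mostly with a low value. They report only what shows in the picture. A call takes as long as a camera call. They do not tell look-alikes from the thing itself.
- spotter.spot_in(camera, query): "extent" ([left, top, right, bottom] in pixels, round what is visible of it).
The state is a dict: "clock": time; "joint_pos": joint angles; "qvel": joint speeds; "tau": joint torques, N m; "tcp_pos": TCP position; "orientation": TCP orientation; "wrist_force": force on the tool from outside, world axes, zero at the start; "ft_torque": the same for the moment, N m; "finger_gap": finger opening in m.
Only numpy, scipy, OpenCV 4.12 (cv2) and the standard library are available. Lean on these libraries where they do the work, as an engineer would, in place of code of your own. Each camera call takes 0.05 s, during which the arm holds its last target. There are 200 camera calls.

## Working session

There is one attempt and no reset: what is moved stays moved. The work goes in short steps, Python scripts to look and compute and a tool call to move; the robot and the scene stay as the last step left them, time stands still between calls to the robot, and variables do not carry over. Pictures are saved under pics/ and viewed, about 8 in all and at most 12, crops included, and the job is handed in when it is done.

Besides the shell and the picture viewer there is one more tool, called after ">>>" as name(argument=value, ...), one argument or row to a line, values as JSON. play_rows: Moves the arm, as the interface text tells. Its arguments: {"type":"object","properties":{"moves":{"type":"array"},"force":{"type":"number"}},"required":["moves"]}

```bash
mkdir -p pics; ls; python3 - <<'E'
from workcell import get_state, imaging, env, spotter
import cv2,numpy as np
s=get_state(); print({k:np.round(v,3).tolist() for k,v in s.items()})
for c in ['top','side']:
    im=imaging.read_camera(c); cv2.imwrite(f'pics/{c}0.png',im[:,:,::-1])
    i=imaging.camera_info(c); print(c,i['fx'],i['fy'],i['cx'],i['cy'],np.round(i['world_to_cam'],4).tolist())
    for q in ['tube_orange','tube_blue','rack_full','rack_empty','punch','rivet_dish','dye','mallet','last'] if c=='top' else ['tube_orange','tube_blue']:
        print(q,[(round(d['conf'],2),np.round(d['extent']).tolist()) for d in spotter.spot_in(c,q)][:5])
E
```

```text
pics
{'clock': 0.0, 'joint_pos': [-1.384, 0.314, 0.045, 1.304, 0.0, 1.431], 'qvel': [0.002, -0.0, 0.001, 0.002, 0.001, -0.0], 'tau': [-0.001, -48.062, 29.853, 0.019, -0.0, 0.0], 'tcp_pos': [0.184, -0.544, 0.196], 'orientation': [-0.001, 0.987, 0.163, -0.0], 'wrist_force': [-0.621, 1.156, -0.801], 'ft_torque': [0.014, -0.001, 0.042], 'finger_gap': 0.085}
top 374.8253252932202 374.8253252932202 321.0511049947824 192.773402956538 [[0.0168, -0.9998, -0.0049, 0.0236], [-0.9924, -0.016, -0.1218, 0.5683], [0.1217, 0.007, -0.9925, 1.0688], [0.0, 0.0, 0.0, 1.0]]
tube_orange [(0.44, [277.0, 220.0, 291.0, 233.0])]
tube_blue [(0.74, [383.0, 239.0, 404.0, 255.0]), (0.66, [343.0, 257.0, 358.0, 275.0]), (0.55, [361.0, 232.0, 376.0, 244.0]), (0.47, [336.0, 234.0, 349.0, 245.0])]
rack_full [(0.88, [251.0, 151.0, 306.0, 192.0])]
rack_empty [(0.78, [367.0, 161.0, 428.0, 187.0]), (0.19, [280.0, 102.0, 301.0, 142.0])]
punch [(0.59, [322.0, 189.0, 344.0, 224.0])]
rivet_dish [(0.93, [324.0, 156.0, 343.0, 184.0]), (0.67, [371.0, 161.0, 429.0, 190.0])]
dye []
mallet []
last [(0.97, [280.0, 103.0, 302.0, 143.0])]
side 474.64299288170116 474.64299288170116 324.3093155174678 196.408676095399 [[0.9644, -0.264, -0.0168, -0.5413], [-0.1765, -0.595, -0.7841, 0.1597], [0.197, 0.7592, -0.6204, 1.0066], [0.0, 0.0, 0.0, 1.0]]
tube_orange [(0.58, [262.0, 163.0, 278.0, 199.0]), (0.34, [372.0, 146.0, 417.0, 185.0])]
tube_blue [(0.89, [262.0, 205.0, 279.0, 246.0]), (0.67, [225.0, 220.0, 245.0, 262.0]), (0.64, [268.0, 228.0, 288.0, 267.0]), (0.58, [267.0, 254.0, 286.0, 299.0])]
```

```bash
python3 - <<'E'
import cv2
a=cv2.imread('pics/top0.png')[80:300,190:450]; b=cv2.imread('pics/side0.png')[130:330,180:460]
cv2.imwrite('pics/a.png',cv2.resize(a,(780,660))[:600] if 0 else cv2.resize(a,None,fx=2.7,fy=2.7,interpolation=2)); cv2.imwrite('pics/b.png',cv2.resize(b,None,fx=2.8,fy=2.8,interpolation=2))
E
```

```text
(no output)
```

View pics/a.png

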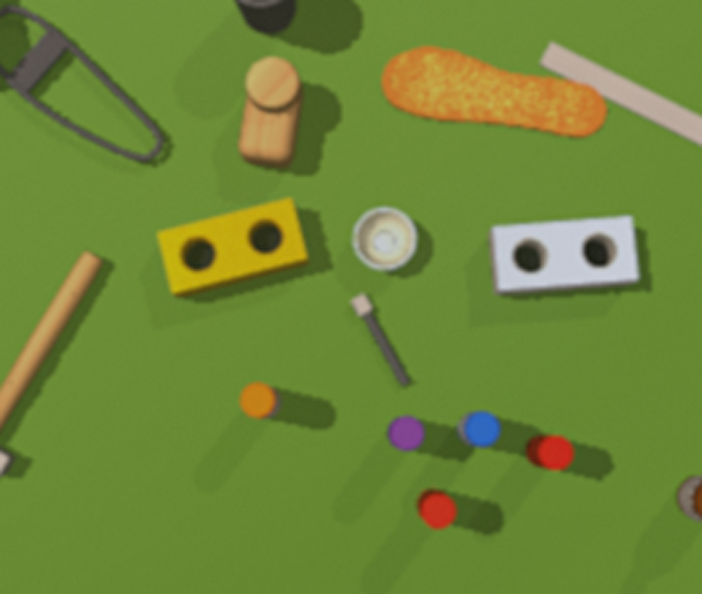

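View pics/b.png

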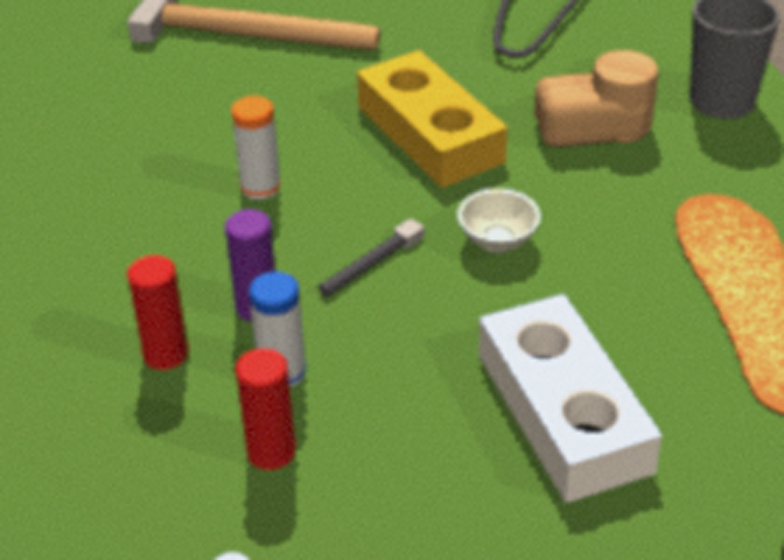

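```bash
cat > h.py <<'E'
from workcell import get_state, imaging, env, spotter
import cv2,numpy as np
from scipy.spatial.transform import Rotation as Ro
def ray(i,p,z):
    M=np.asarray(i['world_to_cam']);R,t=M[:3,:3],M[:3,3]
    o=-R.T@t; d=R.T@np.array([(p[0]-i['cx'])/i['fx'],(p[1]-i['cy'])/i['fy'],1])
    return (o+d*(z-o[2])/d[2])
def proj(i,P):
    M=np.asarray(i['world_to_cam']);c=M[:3,:3]@P+M[:3,3]
    return np.array([c[0]/c[2]*i['fx']+i['cx'],c[1]/c[2]*i['fy']+i['cy']])
def blob(im,lo,hi,box):
    l,t,r,b=box;h=cv2.cvtColor(im[t:b,l:r],cv2.COLOR_RGB2HSV);m=cv2.inRange(h,lo,hi)
    n,_,st,c=cv2.connectedComponentsWithStats(m)
    k=1+np.argmax(st[1:,4]);return c[k]+[l,t],st[k]
def Rt(s=None):
    q=(s or get_state())['orientation'];return Ro.from_quat([q[1],q[2],q[3],q[0]])
def st():
    s=get_state();R=Rt(s).as_matrix()
    print('t',round(s['clock'],3),'tcp',np.round(s['tcp_pos'],4),'xt',np.round(R[:,0],3),'zt',np.round(R[:,2],3),'yaw',round(np.degrees(np.arctan2(R[1,0],R[0,0])),2),'F',np.round(s['wrist_force'],2),'gap',round(s['finger_gap'],4));return s
def todelta(target,yaw=None):
    """world target TCP -> delta cm in tool axes, twist deg (tool z is down so twist=-dyaw)"""
    s=get_state();R=Rt(s).as_matrix();d=R.T@(np.array(target)-s['tcp_pos'])*100
    y=np.degrees(np.arctan2(R[1,0],R[0,0]));print('delta',np.round(d,2),'twist',None if yaw is None else round((y-yaw+90)%180-90,1))
E
python3 - <<'E'
from h import *
top=cv2.imread('pics/top0.png')[:,:,::-1].copy();side=cv2.imread('pics/side0.png')[:,:,::-1].copy()
it,is_=imaging.camera_info('top'),imaging.camera_info('side')
for n,lo,hi,bt,bs in [('or',(8,140,100),(22,255,255),(270,212,302,245),(258,155,290,182)),('bl',(103,120,80),(122,255,255),(355,225,385,255),(260,220,295,245)),('pu',(130,60,50),(160,255,255),(325,225,360,255),(255,200,285,225))]:
    a,sa=blob(top,lo,hi,bt);b,sb=blob(side,lo,hi,bs)
    print(n,a,sa[2:],ray(it,a,.09),b,sb[2:],ray(is_,b,.087))
for n,p in [('red1',(551,452)),('red2',(438,510))]: print(n,ray(it,(p[0]/2.7+190,p[1]/2.7+80),.09))
for n,p in [('y0',(198,254)),('y1',(265,237)),('w0',(530,256)),('w1',(599,250))]: print(n,ray(it,(p[0]/2.7+190,p[1]/2.7+80),.04))
for n,p in [('y0',(409,80)),('y1',(452,119)),('w0',(543,340)),('w1',(590,411))]: print('s',n,ray(is_,(p[0]/2.8+180,p[1]/2.8+130),.04))
i=imaging.camera_info('wrist');M=np.array(i['world_to_cam']);s=st();R=Rt(s).as_matrix()
print(i['fx'],i['cx'],i['cy'],'cam in tool',R.T@(-M[:3,:3].T@M[:3,3]-s['tcp_pos']),'axes',np.round(R.T@M[:3,:3].T,3))
E
```

```text
or [285.16666667 227.84057971] [ 13  13 138] [0.46180018 0.13020525 0.09      ] [269.87671233 169.52054795] [ 15  12 146] [0.46168892 0.1253036  0.087     ]
bl [368.09230769 238.5       ] [ 13  12 130] [ 0.43637962 -0.09899135  0.09      ] [277.22222222 233.99074074] [ 17  15 216] [ 0.43578669 -0.10320882  0.087     ]
pu [340.09836066 240.06557377] [ 13  13 122] [ 0.4308101  -0.02200105  0.09      ] [268.88194444 214.80555556] [ 16  20 288] [ 0.43003674 -0.03935955  0.087     ]
red1 [ 0.41330888 -0.17027113  0.09      ]
red2 [ 0.35339131 -0.05587304  0.09      ]
y0 [0.62004931 0.20418272 0.04      ]
y1 [0.64007432 0.13145949 0.04      ]
w0 [ 0.62360674 -0.15825913  0.04      ]
w1 [ 0.63144112 -0.23350435  0.04      ]
s y0 [0.62147477 0.19969124 0.04      ]
s y1 [0.64191244 0.12738156 0.04      ]
s w0 [ 0.62445928 -0.16090628  0.04      ]
s w1 [ 0.63201756 -0.23565443  0.04      ]
t 0.65 tcp [ 0.1846 -0.5446  0.197 ] xt [0.947 0.321 0.   ] zt [ 0. -0. -1.] yaw 18.73 F [-0.33  0.03  0.73] gap 0.0853
344.193111738092 326.5933892324548 203.34445786748438 cam in tool [ 7.19325249e-02  1.76359277e-05 -1.76665250e-01] axes [[ 0.001 -0.958 -0.285]
 [ 1.     0.001  0.   ]
 [ 0.    -0.285  0.958]]
```

Could be mistaken for the targets (top-camera pixels): orange cap at (285,228), which is the only one; blue cap at (368,239). The look-alikes are purple (340,240) and red (394,247) and (352,269). I choose the silver-bodied tubes with orange and blue caps. Next is a look from above with the wrist camera.

>>> play_rows(
  moves=[
    {"claw": 8.5, "delta_pos": [41.3, -33, 0], "twist": -71.3},
    {"claw": 8.5, "delta_pos": [41.3, -33, 0], "twist": -71.3},
    {"claw": 8.5, "delta_pos": [41.3, -33, 0], "twist": -71.3},
    {"claw": 8.5, "delta_pos": [41.3, -33, 0], "twist": -71.3},
    {"claw": 8.5, "delta_pos": [41.3, -33, 0], "twist": -71.3},
    {"claw": 8.5, "delta_pos": [41.3, -33, 0], "twist": -71.3},
    {"claw": 8.5, "delta_pos": [41.3, -33, 0], "twist": -71.3},
    {"claw": 8.5, "delta_pos": [41.3, -33, 0], "twist": -71.3},
    {"claw": 8.5, "delta_pos": [41.3, -33, 0], "twist": -71.3},
    {"claw": 8.5, "delta_pos": [41.3, -33, 0], "twist": -71.3},
    {"claw": 8.5, "delta_pos": [41.3, -33, 0], "twist": -71.3},
    {"claw": 8.5, "delta_pos": [41.3, -33, 0], "twist": -71.3},
  ],
)

```text
clock: 2.15
tcp_pos: [0.4693, -0.1005, 0.197]
orientation: [0.0, 0.708, 0.707, -0.0]
wrist_force: [-0.2, 0.1, 0.8]
finger_gap: 0.085
```

```bash
python3 - <<'E'
from h import *
import json
s=st();i=imaging.camera_info('wrist');im=imaging.read_camera('wrist');cv2.imwrite('pics/w1.png',im[:,:,::-1])
json.dump({k:(v.tolist() if hasattr(v,'tolist') else v) for k,v in i.items()},open('w1.json','w'))
for n,P in dict(blue=(.436,-.101,.09),purple=(.431,-.03,.09),w0=(.624,-.159,.04),w1=(.632,-.2345,.04)).items(): print(n,proj(i,np.array(P)))
E
```

```text
t 2.15 tcp [ 0.4693 -0.1005  0.197 ] xt [ 0.001  1.    -0.   ] zt [-0. -0. -1.] yaw 89.92 F [-0.16  0.09  0.81] gap 0.085
blue [288.04751382 190.36979866]
purple [278.78951944 103.43532247]
w0 [476.23563921 232.38628027]
w1 [475.05014514 296.49993874]
```

View pics/w1.png

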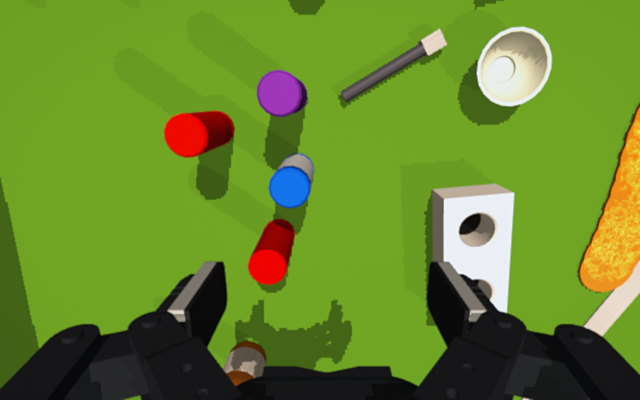

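```bash
cat >> h.py <<'E'
def capfit(im,i,lo,hi,box,z=.09):
    l,t,r,b=box;m=cv2.inRange(cv2.cvtColor(im[t:b,l:r],cv2.COLOR_RGB2HSV),lo,hi)
    c=max(cv2.findContours(m,0,cv2.CHAIN_APPROX_NONE)[0],key=cv2.contourArea)
    p=np.array([ray(i,q[0]+[l,t],z)[:2] for q in c]);(x,y),rr=cv2.minEnclosingCircle(p.astype(np.float32));e=cv2.fitEllipse((p*1e4).astype(np.float32));return np.round([x,y,rr],4),np.round(np.array(e[0])/1e4,4),np.round(np.array(e[1])/1e4,4)
def holefit(im,i,box,colour,z=.04):
    """hole mouth: non-top-colour region inside bright top face"""
    l,t,r,b=box;v=cv2.cvtColor(im[t:b,l:r],cv2.COLOR_RGB2HSV)
    m=cv2.inRange(v,*colour)
    cs,h=cv2.findContours(m,cv2.RETR_CCOMP,cv2.CHAIN_APPROX_NONE)
    for c,hh in zip(cs,h[0]):
        if hh[3]>=0 and cv2.contourArea(c)>150:
            p=np.array([ray(i,q[0]+[l,t],z)[:2] for q in c]);e=cv2.fitEllipse((p*1e4).astype(np.float32))
            print('hole',np.round(np.array(e[0])/1e4,4),np.round(np.array(e[1])/1e4,4),'px',c.mean(0)+[l,t])
E
python3 - <<'E'
from h import *
import json
i=json.load(open('w1.json'));im=cv2.imread('pics/w1.png')[:,:,::-1].copy()
print(capfit(im,i,(100,120,150),(125,255,255),(260,160,320,215)))
print(capfit(im,i,(130,60,120),(160,255,255),(250,60,300,120)))
hsv=cv2.cvtColor(im,cv2.COLOR_RGB2HSV);print([hsv[y,x].tolist() for x,y in [(450,215),(500,250),(440,220),(477,229),(465,225),(488,240)]])
for lo in (195,210,225): holefit(im,i,(430,180,520,265),((0,0,lo),(180,60,255)))
E
```

```text
(array([ 0.437 , -0.0983,  0.0178]), array([ 0.437 , -0.0983]), array([0.034 , 0.0346]))
(array([ 0.4312, -0.022 ,  0.0173]), array([ 0.4311, -0.0218]), array([0.033 , 0.0335]))
[[106, 11, 245], [106, 11, 245], [17, 53, 102], [16, 53, 102], [15, 26, 20], [18, 44, 127]]
hole [ 0.6241 -0.1557] [0.0379 0.0387] px [[476.71287129 229.18811881]]
hole [ 0.624  -0.1558] [0.039  0.0393] px [[476.69902913 229.24271845]]
hole [ 0.6242 -0.1557] [0.0393 0.0404] px [[477.05714286 229.20952381]]
```

>>> play_rows(
  moves=[
    {"claw": 8.5, "delta_pos": [22, 0, -2], "twist": 0},
    {"claw": 8.5, "delta_pos": [22, 0, -2], "twist": 0},
    {"claw": 8.5, "delta_pos": [22, 0, -2], "twist": 0},
    {"claw": 8.5, "delta_pos": [22, 0, -2], "twist": 0},
    {"claw": 8.5, "delta_pos": [22, 0, -2], "twist": 0},
    {"claw": 8.5, "delta_pos": [22, 0, -2], "twist": 0},
    {"claw": 8.5, "delta_pos": [22, 0, -2], "twist": 0},
  ],
)

```text
clock: 3.08
tcp_pos: [0.4698, 0.1191, 0.2168]
orientation: [0.0, 0.708, 0.706, -0.0]
wrist_force: [0.4, 0.1, 0.4]
finger_gap: 0.0852
```

```bash
python3 - <<'E'
from h import *
import json
s=st();i=imaging.camera_info('wrist');im=imaging.read_camera('wrist');cv2.imwrite('pics/w2.png',im[:,:,::-1])
json.dump({k:(v.tolist() if hasattr(v,'tolist') else v) for k,v in i.items()},open('w2.json','w'))
for n,P in dict(orange=(.462,.128,.09),y0=(.621,.202,.04),y1=(.641,.1295,.04)).items(): print(n,proj(i,np.array(P)))
E
```

```text
t 3.075 tcp [0.4698 0.1191 0.2168] xt [ 0.002  1.    -0.   ] zt [-0. -0. -1.] yaw 89.89 F [0.37 0.06 0.36] gap 0.0852
orange [318.54716681 174.69532164]
y0 [482.12044405  89.41792913]
y1 [492.50379814 163.11554195]
```

View pics/w2.png

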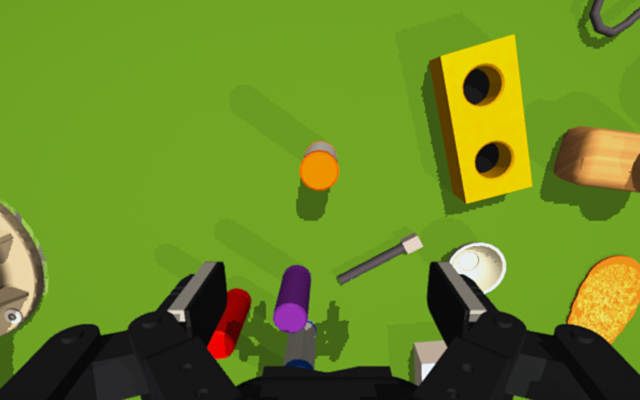

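The wrist view shows the orange cap at (319,170) and the yellow sockets at (482,85) and (493,159). The tube has the orange cap and silver body described. Nothing stands near it.

```bash
python3 - <<'E'
from h import *
import json
i=json.load(open('w2.json'));im=cv2.imread('pics/w2.png')[:,:,::-1].copy()
a=capfit(im,i,(8,150,150),(22,255,255),(290,145,350,200));print(a)
for lo in (170,200): holefit(im,i,(430,30,540,205),((22,180,lo),(35,255,255)))
st();todelta((*a[1],.05),90)
E
```

```text
(array([0.4621, 0.1322, 0.0184]), array([0.4623, 0.132 ]), array([0.0346, 0.0357]))
hole [0.6417 0.1332] [0.039  0.0408] px [[493.72477064 159.23853211]]
hole [0.621  0.2062] [0.0391 0.0406] px [[482.75630252  84.62184874]]
hole [0.6416 0.1334] [0.0395 0.041 ] px [[493.56363636 159.00909091]]
hole [0.6209 0.2062] [0.0396 0.0409] px [[482.45454545  84.6446281 ]]
t 3.125 tcp [0.4698 0.1191 0.2168] xt [ 0.002  1.    -0.   ] zt [-0. -0. -1.] yaw 89.89 F [ 0.33 -0.41 -0.08] gap 0.0844
delta [ 1.29 -0.75 16.68] twist -0.1
```

>>> play_rows(
  moves=[
    {"claw": 8.5, "delta_pos": [1.3, -0.75, 5], "twist": 0},
    {"claw": 8.5, "delta_pos": [1.3, -0.75, 10], "twist": 0},
    {"claw": 8.5, "delta_pos": [1.3, -0.75, 13], "twist": 0},
    {"claw": 8.5, "delta_pos": [1.3, -0.75, 15], "twist": 0},
    {"claw": 8.5, "delta_pos": [1.3, -0.75, 16.7], "twist": 0},
    {"claw": 8.5, "delta_pos": [1.3, -0.75, 16.7], "twist": 0},
    {"claw": 3.0, "delta_pos": [1.3, -0.75, 16.7], "twist": 0},
    {"claw": 3.0, "delta_pos": [1.3, -0.75, 16.7], "twist": 0},
    {"claw": 3.0, "delta_pos": [1.3, -0.75, 16.7], "twist": 0},
    {"claw": 3.0, "delta_pos": [1.3, -0.75, 16.7], "twist": 0},
    {"claw": 3.0, "delta_pos": [1.3, -0.75, 16.7], "twist": 0},
    {"claw": 3.0, "delta_pos": [1.3, -0.75, 16.7], "twist": 0},
  ],
  force=40,
)

```text
clock: 4.62
tcp_pos: [0.4629, 0.1336, 0.0511]
orientation: [0.001, 0.707, 0.707, 0.001]
wrist_force: [-1.9, 0.3, 5.1]
finger_gap: 0.0323
```

```bash
python3 - <<'E'
from h import *
s=st();print(np.round(s['ft_torque'],3))
E
```

```text
t 4.625 tcp [0.4629 0.1336 0.0511] xt [-0.001  1.    -0.   ] zt [ 0.002 -0.    -1.   ] yaw 90.03 F [-1.89  0.33  5.11] gap 0.0323
[-0.113  0.244 -0.011]
```

```bash
python3 - <<'E'
from h import *
s=st();im=imaging.read_camera('wrist');b=imaging.read_camera('side');st()
b=cv2.resize(b[120:240,220:400],None,fx=2.6,fy=2.6,interpolation=2)
a=cv2.resize(im[200:400,160:490],None,fx=1.4,fy=1.4)
w=max(a.shape[1],b.shape[1]);f=lambda x:cv2.copyMakeBorder(x,0,0,0,w-x.shape[1],0)
cv2.imwrite('pics/g1.png',np.vstack([f(a),f(b)])[:,:,::-1])
E
```

```text
t 4.625 tcp [0.4629 0.1336 0.0511] xt [-0.001  1.    -0.   ] zt [ 0.002 -0.    -1.   ] yaw 90.03 F [-1.89  0.33  5.11] gap 0.0323
t 4.725 tcp [0.4629 0.1336 0.0511] xt [-0.001  1.    -0.   ] zt [ 0.002 -0.    -1.   ] yaw 90.04 F [-0.85 -0.45  5.03] gap 0.0327
```

View pics/g1.png

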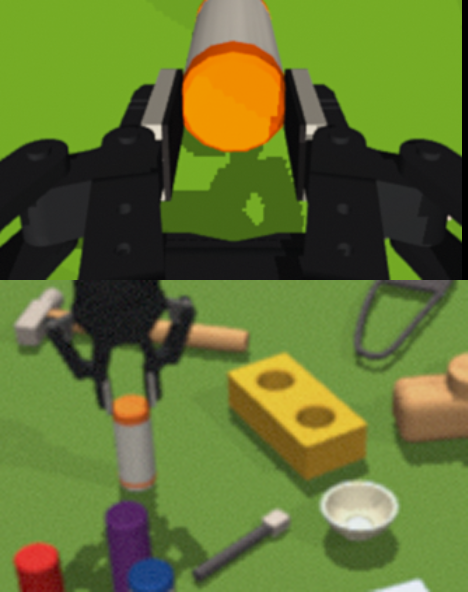

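```bash
python3 - <<'E'
from h import *
s=st();i=imaging.camera_info('wrist');im=imaging.read_camera('wrist');t=imaging.read_camera('top')
print(capfit(im,i,(5,150,150),(22,255,255),(280,200,380,330)))
for n,P in dict(tcp=s['tcp_pos'],gp=np.array(s['tcp_pos'])+[0,0,.019],cap=(.463,.133,.09)).items(): print(n,proj(i,np.array(P)))
j=imaging.camera_info('side')
for n,P in dict(tcp=s['tcp_pos'],gp=np.array(s['tcp_pos'])+[0,0,.019],cap=(.463,.133,.09)).items(): print(n,(proj(j,np.array(P))-[220,120])*2.6+[0,280])
E
```

```text
t 4.725 tcp [0.4629 0.1336 0.0511] xt [-0.001  1.    -0.   ] zt [ 0.002 -0.    -1.   ] yaw 90.04 F [-0.85 -0.45  5.03] gap 0.0327
(array([0.462 , 0.1341, 0.0195]), array([0.4622, 0.1339]), array([0.033 , 0.0389]))
tcp [327.54943679 237.79514765]
gp [327.72797505 252.30676991]
cap [328.2320537  272.31159297]
tcp [132.71035745 434.79382823]
gp [130.95743849 418.43675513]
cap [129.32181047 401.2787411 ]
```

>>> play_rows(
  moves=[
    {"claw": 3.0, "delta_pos": [0, 0, -0.3], "twist": 0},
    {"claw": 3.0, "delta_pos": [0, 0, -0.7], "twist": 0},
    {"claw": 3.0, "delta_pos": [0, 0, -1.2], "twist": 0},
    {"claw": 3.0, "delta_pos": [0, 0, -1.2], "twist": 0},
    {"claw": 3.0, "delta_pos": [0, 0, -1.2], "twist": 0},
    {"claw": 3.0, "delta_pos": [0, 0, -1.2], "twist": 0},
    {"claw": 3.0, "delta_pos": [0, 0, -1.2], "twist": 0},
    {"claw": 3.0, "delta_pos": [0, 0, -1.2], "twist": 0},
  ],
)

```text
clock: 5.82
tcp_pos: [0.4621, 0.1335, 0.0619]
orientation: [-0.0, 0.707, 0.707, -0.0]
wrist_force: [-0.2, 0.0, -0.3]
finger_gap: 0.0323
```

```bash
python3 - <<'E'
from h import *
F=[]
for k in range(10):
    im=imaging.read_camera('wrist' if k%2 else 'side');F.append(get_state()['wrist_force'])
    if k==8: side=im
F=np.array(F);print(np.round(F[:,2],2),F.mean(0),F.std(0));st()
i=imaging.camera_info('wrist');print(capfit(im,i,(5,150,150),(22,255,255),(280,200,380,330),.102))
cv2.imwrite('pics/l1.png',cv2.resize(side[120:240,220:400],None,fx=3,fy=3,interpolation=2)[:,:,::-1])
E
```

```text
[-1.79 -2.23 -1.99 -1.79 -2.36 -3.16 -0.79 -2.21 -2.2  -1.35] [ 0.25741721  0.24589386 -1.98626667] [0.33666782 0.4824285  0.59930878]
t 6.325 tcp [0.4622 0.1335 0.062 ] xt [-0.  1. -0.] zt [ 0. -0. -1.] yaw 90.02 F [ 0.37  0.22 -1.35] gap 0.0323
(array([0.4619, 0.1347, 0.0193]), array([0.4616, 0.1345]), array([0.0326, 0.0385]))
```

View pics/l1.png

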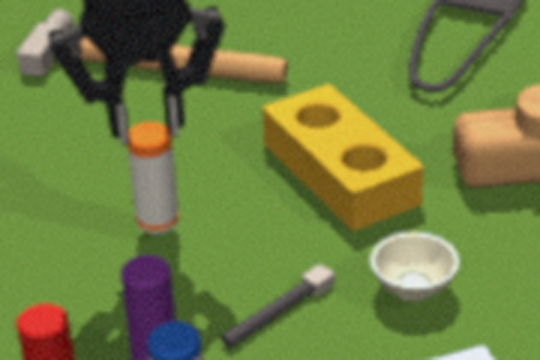

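>>> play_rows(
  moves=[
    {"claw": 3.0, "delta_pos": [0, 0, -3], "twist": 0},
    {"claw": 3.0, "delta_pos": [-2, 1.2, -6], "twist": 0},
    {"claw": 3.0, "delta_pos": [-6, 3.4, -7], "twist": 0},
    {"claw": 3.0, "delta_pos": [-10, 5.6, -7], "twist": 0},
    {"claw": 3.0, "delta_pos": [-14, 7.9, -7], "twist": 0},
    {"claw": 3.0, "delta_pos": [-18, 10.1, -7], "twist": 0},
    {"claw": 3.0, "delta_pos": [-22, 12.4, -7], "twist": 0},
    {"claw": 3.0, "delta_pos": [-26, 14.6, -7], "twist": 0},
    {"claw": 3.0, "delta_pos": [-28, 15.7, -7], "twist": 0},
    {"claw": 3.0, "delta_pos": [-28.8, 16.2, -7], "twist": 0},
    {"claw": 3.0, "delta_pos": [-28.8, 16.2, -7], "twist": 0},
    {"claw": 3.0, "delta_pos": [-28.8, 16.2, -7], "twist": 0},
  ],
)

```text
clock: 7.82
tcp_pos: [0.6237, -0.1533, 0.132]
orientation: [-0.0, 0.707, 0.708, -0.0]
wrist_force: [0.3, 0.7, -2.1]
finger_gap: 0.0322
```

```bash
python3 - <<'E'
from h import *
F=[]
st()
for k in range(7):
    im=imaging.read_camera('wrist');F.append(get_state()['wrist_force'])
F=np.array(F);print(np.round(F[:,2],2),F.mean(0));s=st()
i=imaging.camera_info('wrist');z=s['tcp_pos'][2]+.040
print(capfit(im,i,(5,150,150),(22,255,255),(280,200,380,330),z))
for n,P in dict(w0=(.6241,-.1557,.04)).items(): print(n,proj(i,np.array(P)))
side=imaging.read_camera('side');j=imaging.camera_info('side')
u=proj(j,np.array([.624,-.155,.06])).astype(int);print(u)
a=cv2.resize(im[100:340,200:560],None,fx=1.5,fy=1.5);b=cv2.resize(side[u[1]-60:u[1]+60,u[0]-90:u[0]+90],None,fx=3,fy=3)
cv2.imwrite('pics/p1.png',np.vstack([a[:240],b[:360]])[:,:,::-1])
E
```

```text
t 7.825 tcp [ 0.6237 -0.1533  0.132 ] xt [-0.001  1.     0.   ] zt [-0.001  0.    -1.   ] yaw 90.08 F [ 0.29  0.69 -2.06] gap 0.0322
[-1.86 -1.94 -1.95 -2.1  -1.74 -1.46 -2.21] [-0.01647023  0.07073412 -1.89351735]
t 8.175 tcp [ 0.6243 -0.154   0.1322] xt [-0.001  1.    -0.   ] zt [ 0. -0. -1.] yaw 90.06 F [ 0.18  0.18 -2.21] gap 0.0323
(array([ 0.6235, -0.1527,  0.0192]), array([ 0.6237, -0.1529]), array([0.0323, 0.0381]))
w0 [326.98146209 196.325747  ]
[373 242]
```

View pics/p1.png

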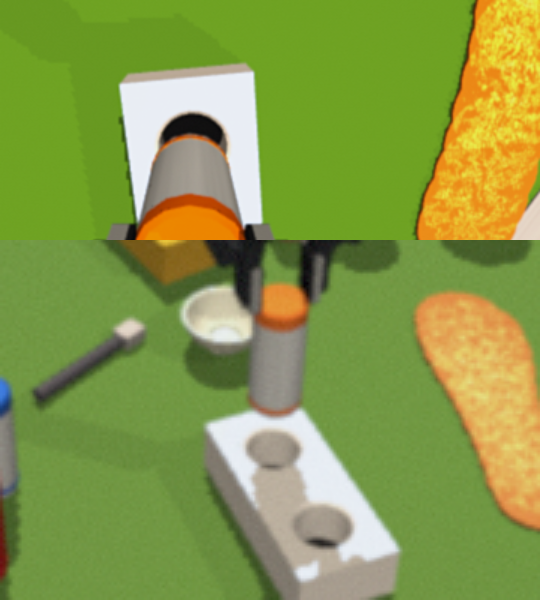

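>>> play_rows(
  moves=[
    {"claw": 3.0, "delta_pos": [0, 0, 1.5], "twist": 0},
    {"claw": 3.0, "delta_pos": [0, 0, 3], "twist": 0},
    {"claw": 3.0, "delta_pos": [0, 0, 3.7], "twist": 0},
    {"claw": 3.0, "delta_pos": [0, 0, 3.7], "twist": 0},
    {"claw": 3.0, "delta_pos": [0, 0, 3.7], "twist": 0},
  ],
)

```text
clock: 8.85
tcp_pos: [0.6245, -0.1546, 0.0952]
orientation: [0.0, 0.707, 0.707, 0.0]
wrist_force: [0.6, -0.3, -1.3]
finger_gap: 0.0321
```

```bash
python3 - <<'E'
from h import *
st()
im=imaging.read_camera('wrist');side=imaging.read_camera('side');top=imaging.read_camera('top')
i=imaging.camera_info('wrist')
a=cv2.resize(im[100:340,230:430],None,fx=2.2,fy=2.2);b=cv2.resize(side[205:285,333:413],None,fx=6,fy=6,interpolation=2)
h=min(a.shape[0],b.shape[0]);cv2.imwrite('pics/p2.png',np.hstack([a[:h,:310],b[:h]])[:,:,::-1])
print(a.shape,b.shape,'w0',proj(i,np.array((.6241,-.1557,.04))))
E
```

```text
t 8.85 tcp [ 0.6245 -0.1546  0.0952] xt [-0.  1. -0.] zt [ 0. -0. -1.] yaw 90.02 F [ 0.59 -0.29 -1.35] gap 0.0321
(528, 440, 3) (480, 480, 3) w0 [326.30982882 209.220407  ]
```

View pics/p2.png

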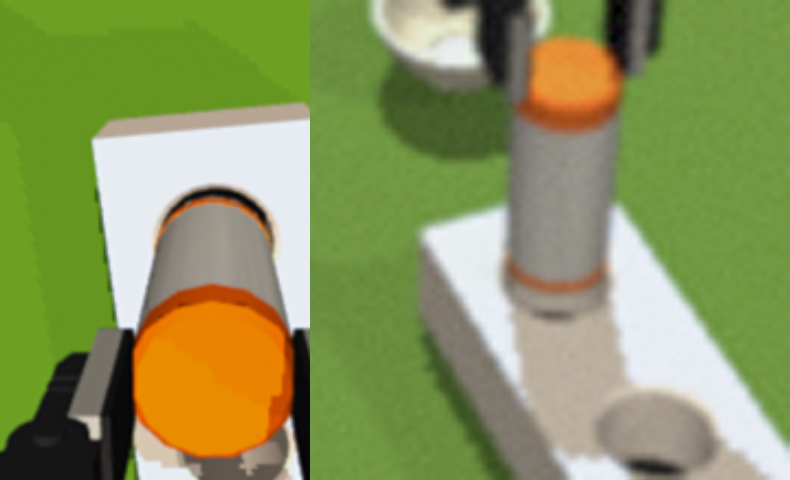

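>>> play_rows(
  moves=[
    {"claw": 3.0, "delta_pos": [0, 0, 0.4], "twist": 0},
    {"claw": 3.0, "delta_pos": [0, 0, 0.7], "twist": 0},
    {"claw": 3.0, "delta_pos": [0, 0, 1.0], "twist": 0},
    {"claw": 3.0, "delta_pos": [0, 0, 1.0], "twist": 0},
    {"claw": 3.0, "delta_pos": [0, 0, 1.0], "twist": 0},
  ],
)

```text
clock: 9.62
tcp_pos: [0.6244, -0.1545, 0.085]
orientation: [0.0, 0.707, 0.707, -0.0]
wrist_force: [-0.2, 0.5, -2.8]
finger_gap: 0.0326
```

```bash
python3 - <<'E'
from h import *
print(np.round(st()['ft_torque'],3))
E
```

```text
t 9.625 tcp [ 0.6244 -0.1545  0.085 ] xt [-0.  1. -0.] zt [ 0. -0. -1.] yaw 90.02 F [-0.2   0.46 -2.8 ] gap 0.0326
[ 0.012 -0.123 -0.025]
```

>>> play_rows(
  moves=[
    {"claw": 3.0, "delta_pos": [0, 0, 0.4], "twist": 0},
    {"claw": 3.0, "delta_pos": [0, 0, 0.8], "twist": 0},
    {"claw": 3.0, "delta_pos": [0, 0, 1.1], "twist": 0},
    {"claw": 3.0, "delta_pos": [0, 0, 1.1], "twist": 0},
    {"claw": 3.0, "delta_pos": [0, 0, 1.1], "twist": 0},
  ],
)

```text
clock: 10.25
tcp_pos: [0.6243, -0.1544, 0.074]
orientation: [0.0, 0.707, 0.707, -0.0]
wrist_force: [1.6, 0.1, -1.4]
finger_gap: 0.0323
```

>>> play_rows(
  moves=[
    {"claw": 3.0, "delta_pos": [0, 0, 0.1], "twist": 0},
    {"claw": 3.0, "delta_pos": [0, 0, 0.2], "twist": 0},
    {"claw": 3.0, "delta_pos": [0, 0, 0.2], "twist": 0},
  ],
)

```text
clock: 10.62
tcp_pos: [0.6243, -0.1545, 0.0719]
orientation: [0.0, 0.707, 0.707, -0.0]
wrist_force: [1.0, -0.2, -1.9]
finger_gap: 0.0324
```

>>> play_rows(
  moves=[
    {"claw": 3.0, "delta_pos": [0, 0, 0.1], "twist": 0},
    {"claw": 3.0, "delta_pos": [0, 0, 0.2], "twist": 0},
    {"claw": 3.0, "delta_pos": [0, 0, 0.2], "twist": 0},
  ],
)

```text
clock: 11.0
tcp_pos: [0.6243, -0.1545, 0.0699]
orientation: [0.0, 0.707, 0.707, -0.0]
wrist_force: [1.3, 0.0, -3.1]
finger_gap: 0.0322
```

>>> play_rows(
  moves=[
    {"claw": 3.0, "delta_pos": [0, 0, 0.1], "twist": 0},
    {"claw": 3.0, "delta_pos": [0, 0, 0.2], "twist": 0},
    {"claw": 3.0, "delta_pos": [0, 0, 0.2], "twist": 0},
  ],
)

```text
clock: 11.38
tcp_pos: [0.6243, -0.1544, 0.0679]
orientation: [-0.0, 0.707, 0.707, -0.0]
wrist_force: [0.7, -0.1, -2.1]
finger_gap: 0.0324
```

>>> play_rows(
  moves=[
    {"claw": 3.0, "delta_pos": [0, 0, 0.1], "twist": 0},
    {"claw": 3.0, "delta_pos": [0, 0, 0.2], "twist": 0},
    {"claw": 3.0, "delta_pos": [0, 0, 0.2], "twist": 0},
  ],
)

```text
clock: 11.75
tcp_pos: [0.6243, -0.1544, 0.0659]
orientation: [-0.0, 0.707, 0.707, -0.0]
wrist_force: [1.2, 1.3, -1.9]
finger_gap: 0.0323
```

>>> play_rows(
  moves=[
    {"claw": 3.0, "delta_pos": [0, 0, 0.1], "twist": 0},
    {"claw": 3.0, "delta_pos": [0, 0, 0.2], "twist": 0},
    {"claw": 3.0, "delta_pos": [0, 0, 0.2], "twist": 0},
  ],
)

```text
clock: 12.12
tcp_pos: [0.6243, -0.1544, 0.0638]
orientation: [-0.0, 0.707, 0.707, -0.0]
wrist_force: [1.2, 0.3, -1.2]
finger_gap: 0.0323
```

>>> play_rows(
  moves=[
    {"claw": 3.0, "delta_pos": [0, 0, 0.1], "twist": 0},
    {"claw": 3.0, "delta_pos": [0, 0, 0.2], "twist": 0},
    {"claw": 3.0, "delta_pos": [0, 0, 0.2], "twist": 0},
  ],
)

```text
clock: 12.5
tcp_pos: [0.6243, -0.1544, 0.0619]
orientation: [0.0, 0.707, 0.707, -0.0]
wrist_force: [0.8, -0.1, -2.3]
finger_gap: 0.0324
```

>>> play_rows(
  moves=[
    {"claw": 3.0, "delta_pos": [0, 0, 0.1], "twist": 0},
    {"claw": 3.0, "delta_pos": [0, 0, 0.2], "twist": 0},
    {"claw": 3.0, "delta_pos": [0, 0, 0.2], "twist": 0},
  ],
)

```text
clock: 12.88
tcp_pos: [0.6243, -0.1544, 0.0599]
orientation: [-0.0, 0.707, 0.707, -0.0]
wrist_force: [0.5, -0.7, -2.9]
finger_gap: 0.0323
```

>>> play_rows(
  moves=[
    {"claw": 3.0, "delta_pos": [0, 0, 0.1], "twist": 0},
    {"claw": 3.0, "delta_pos": [0, 0, 0.2], "twist": 0},
    {"claw": 3.0, "delta_pos": [0, 0, 0.2], "twist": 0},
  ],
)

```text
clock: 13.25
tcp_pos: [0.6243, -0.1544, 0.0579]
orientation: [-0.0, 0.707, 0.707, -0.0]
wrist_force: [0.7, -0.7, -2.6]
finger_gap: 0.0322
```

>>> play_rows(
  moves=[
    {"claw": 3.0, "delta_pos": [0, 0, 0.1], "twist": 0},
    {"claw": 3.0, "delta_pos": [0, 0, 0.2], "twist": 0},
    {"claw": 3.0, "delta_pos": [0, 0, 0.2], "twist": 0},
  ],
)

```text
clock: 13.62
tcp_pos: [0.6243, -0.1544, 0.0559]
orientation: [0.0, 0.707, 0.707, -0.0]
wrist_force: [0.4, -0.6, -1.4]
finger_gap: 0.0325
```

>>> play_rows(
  moves=[
    {"claw": 3.0, "delta_pos": [0, 0, 0.1], "twist": 0},
    {"claw": 3.0, "delta_pos": [0, 0, 0.15], "twist": 0},
    {"claw": 3.0, "delta_pos": [0, 0, 0.15], "twist": 0},
  ],
)

```text
clock: 14.0
tcp_pos: [0.6245, -0.1546, 0.0549]
orientation: [0.0, 0.707, 0.707, 0.0]
wrist_force: [0.6, 0.5, 1.0]
finger_gap: 0.0327
```

>>> play_rows(
  moves=[
    {"claw": 3.0, "delta_pos": [0, 0, 0.05], "twist": 0},
    {"claw": 3.0, "delta_pos": [0, 0, 0.05], "twist": 0},
  ],
)

```text
clock: 14.25
tcp_pos: [0.6245, -0.1546, 0.0544]
orientation: [0.0, 0.707, 0.707, 0.0]
wrist_force: [0.5, -0.8, 4.2]
finger_gap: 0.0325
```

```bash
python3 - <<'E'
from h import *
F=[]
for k in range(4):
    b=imaging.read_camera('side');F.append(get_state()['wrist_force'][2])
print(np.round(F,2));st()
E
```

```text
[3.83 2.74 2.59 3.  ]
t 14.45 tcp [ 0.6245 -0.1546  0.0543] xt [-0.  1. -0.] zt [ 0.001 -0.    -1.   ] yaw 90.02 F [ 0.27 -0.27  3.  ] gap 0.0322
```

>>> play_rows(
  moves=[
    {"claw": 4.5, "delta_pos": [0, 0, 0], "twist": 0},
    {"claw": 6, "delta_pos": [0, 0, 0], "twist": 0},
    {"claw": 7, "delta_pos": [0, 0, 0], "twist": 0},
    {"claw": 7, "delta_pos": [0, 0, -1.5], "twist": 0},
    {"claw": 7, "delta_pos": [0, 0, -5], "twist": 0},
    {"claw": 7, "delta_pos": [0, 0, -10], "twist": 0},
    {"claw": 8.5, "delta_pos": [0, 0, -14], "twist": 0},
    {"claw": 8.5, "delta_pos": [0, 0, -14], "twist": 0},
  ],
)

```text
clock: 15.45
tcp_pos: [0.6268, -0.1553, 0.1997]
orientation: [0.004, 0.707, 0.707, 0.002]
wrist_force: [-0.1, -0.1, -1.2]
finger_gap: 0.0855
```

```bash
python3 - <<'E'
from h import *
F=[]
for k in range(4):
    im=imaging.read_camera('wrist');F.append(get_state()['wrist_force'])
print(np.mean(F,0));s=st();i=imaging.camera_info('wrist')
side=imaging.read_camera('side')
a=cv2.resize(im[60:300,200:440],None,fx=1.6,fy=1.6);b=cv2.resize(side[190:286,325:421],None,fx=4,fy=4,interpolation=2)
cv2.imwrite('pics/q1.png',np.hstack([a,b])[:,:,::-1])
print(proj(i,np.array((.6241,-.1557,.093))))
print(capfit(im,i,(5,150,150),(22,255,255),(270,100,390,260),.094))
u=0
holefit(im,i,(250,150,420,330),((0,0,210),(180,60,255)))
j=imaging.camera_info('side')
print('cap side',blob(side,(5,140,100),(22,255,255),(350,190,400,230)),[proj(j,np.array((.6245,-.1553,z))) for z in (.09,.094,.098)])
todelta((.437,-.0968,.18),90)
E
```

```text
[-0.21770409 -0.22248057 -0.65134843]
t 15.65 tcp [ 0.6236 -0.1542  0.193 ] xt [-0.     1.     0.001] zt [-0.002  0.001 -1.   ] yaw 90.03 F [-0.06  0.05 -0.45] gap 0.085
[328.00159008 193.75152497]
(array([ 0.6233, -0.1548,  0.0182]), array([ 0.6233, -0.1549]), array([0.0335, 0.0357]))
hole [ 0.6312 -0.2307] [0.0391 0.0395] px [[334.52941176 249.99019608]]
hole [ 0.6235 -0.1644] [0.0435 0.0582] px [[327.38356164 187.46575342]]
cap side (array([373.5 , 228.15]), array([16, 37, 16,  3, 40], dtype=int32)) [array([374.1854919 , 231.84030012]), array([374.28189678, 230.37099499]), array([374.37880481, 228.8940215 ])]
delta [  5.74 -18.64   1.31] twist 0.0
```

View pics/q1.png

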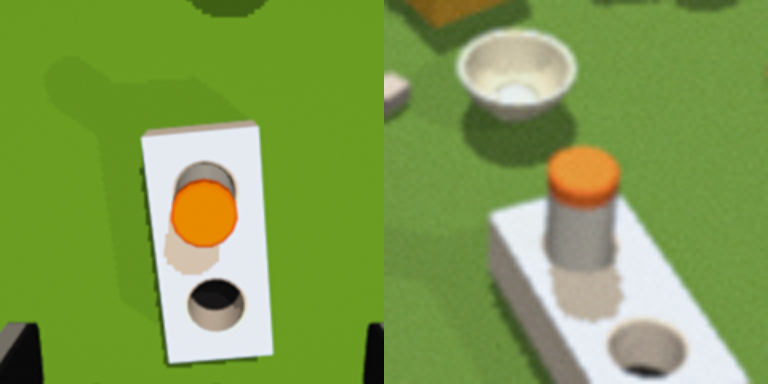

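>>> play_rows(
  moves=[
    {"claw": 8.5, "delta_pos": [1.7, -5.5, 0], "twist": 0},
    {"claw": 8.5, "delta_pos": [3.4, -11, 1], "twist": 0},
    {"claw": 8.5, "delta_pos": [5.1, -16, 3], "twist": 0},
    {"claw": 8.5, "delta_pos": [5.6, -18.6, 6], "twist": 0},
    {"claw": 8.5, "delta_pos": [5.6, -18.6, 6], "twist": 0},
    {"claw": 8.5, "delta_pos": [5.6, -18.6, 6], "twist": 0},
  ],
)

```text
clock: 16.45
tcp_pos: [0.4395, -0.099, 0.1345]
orientation: [0.001, 0.707, 0.707, 0.0]
wrist_force: [0.0, -0.2, 0.9]
finger_gap: 0.0849
```

```bash
python3 - <<'E'
from h import *
F=[]
for k in range(8):
    im=imaging.read_camera('wrist');F.append(get_state()['wrist_force'])
print('base',np.mean(F,0));s=st();i=imaging.camera_info('wrist')
a=capfit(im,i,(100,120,150),(125,255,255),(250,150,400,330));print(a)
todelta((*a[1],.051),90)
cv2.imwrite('pics/w3.png',im[:,:,::-1])
E
```

```text
base [ 0.03499119 -0.120734    0.09991334]
t 16.85 tcp [ 0.4389 -0.0987  0.1342] xt [-0.  1. -0.] zt [ 0. -0. -1.] yaw 90.03 F [-0.71 -0.65 -1.24] gap 0.0849
(array([ 0.4367, -0.0979,  0.0179]), array([ 0.4365, -0.098 ]), array([0.0343, 0.0347]))
delta [ 0.08 -0.24  8.32] twist 0.0
```

View pics/w3.png

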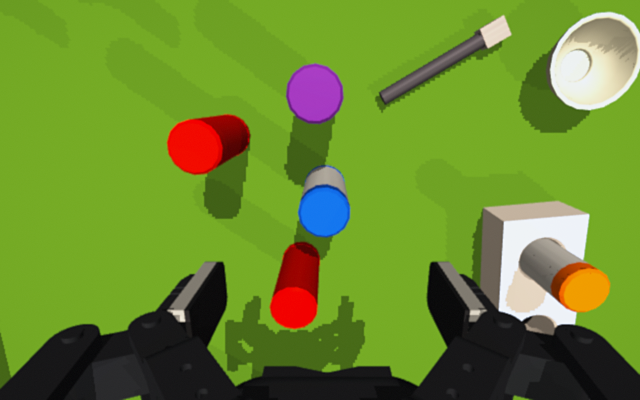

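>>> play_rows(
  moves=[
    {"claw": 8.5, "delta_pos": [0.1, -0.2, 3], "twist": 0},
    {"claw": 8.5, "delta_pos": [0.1, -0.2, 6], "twist": 0},
    {"claw": 8.5, "delta_pos": [0.1, -0.2, 8.3], "twist": 0},
    {"claw": 8.5, "delta_pos": [0.1, -0.2, 8.3], "twist": 0},
    {"claw": 3.0, "delta_pos": [0.1, -0.2, 8.3], "twist": 0},
    {"claw": 3.0, "delta_pos": [0.1, -0.2, 8.3], "twist": 0},
    {"claw": 3.0, "delta_pos": [0.1, -0.2, 8.3], "twist": 0},
    {"claw": 3.0, "delta_pos": [0.1, -0.2, 8.3], "twist": 0},
    {"claw": 3.0, "delta_pos": [0.1, -0.2, 8.3], "twist": 0},
    {"claw": 3.0, "delta_pos": [0.1, -0.2, 8.3], "twist": 0},
  ],
  force=40,
)

```text
clock: 18.1
tcp_pos: [0.4373, -0.0979, 0.0523]
orientation: [0.001, 0.707, 0.707, 0.0]
wrist_force: [0.2, 0.3, 4.8]
finger_gap: 0.032
```

>>> play_rows(
  moves=[
    {"claw": 3.0, "delta_pos": [0, 0, -0.3], "twist": 0},
    {"claw": 3.0, "delta_pos": [0, 0, -0.7], "twist": 0},
    {"claw": 3.0, "delta_pos": [0, 0, -1.2], "twist": 0},
    {"claw": 3.0, "delta_pos": [0, 0, -1.2], "twist": 0},
    {"claw": 3.0, "delta_pos": [0, 0, -1.2], "twist": 0},
    {"claw": 3.0, "delta_pos": [0, 0, -1.2], "twist": 0},
    {"claw": 3.0, "delta_pos": [0, 0, -1.2], "twist": 0},
    {"claw": 3.0, "delta_pos": [0, 0, -1.2], "twist": 0},
  ],
)

```text
clock: 19.1
tcp_pos: [0.4362, -0.0975, 0.0629]
orientation: [-0.0, 0.707, 0.707, -0.0]
wrist_force: [-0.6, 0.5, -2.9]
finger_gap: 0.0313
```

```bash
python3 - <<'E'
from h import *
F=[]
for k in range(12):
    im=imaging.read_camera('wrist');F.append(get_state()['wrist_force'])
F=np.array(F);print(np.round(F[:,2],2),F.mean(0));s=st();i=imaging.camera_info('wrist')
print(capfit(im,i,(100,120,100),(125,255,255),(270,200,390,330),s['tcp_pos'][2]+.039))
cv2.imwrite('pics/w4.png',im[:,:,::-1])
E
```

```text
[-2.02 -1.89 -1.95 -1.91 -3.17 -2.26 -3.17 -2.07 -1.9  -2.77 -2.09 -1.73] [ 0.03051759 -0.12362806 -2.24393964]
t 19.7 tcp [ 0.4363 -0.0975  0.063 ] xt [-0.  1. -0.] zt [-0. -0. -1.] yaw 90.03 F [-0.19  0.26 -1.73] gap 0.0314
(array([ 0.4359, -0.0956,  0.0192]), array([ 0.4356, -0.0956]), array([0.0324, 0.0382]))
```

>>> play_rows(
  moves=[
    {"claw": 3.0, "delta_pos": [0, 0, -3], "twist": 0},
    {"claw": 3.0, "delta_pos": [0, 0, -7], "twist": 0},
    {"claw": 3.0, "delta_pos": [-2, 3, -8], "twist": 0},
    {"claw": 3.0, "delta_pos": [-4.5, 6.6, -8], "twist": 0},
    {"claw": 3.0, "delta_pos": [-7, 10.3, -8], "twist": 0},
    {"claw": 3.0, "delta_pos": [-9.5, 14, -8], "twist": 0},
    {"claw": 3.0, "delta_pos": [-12, 17.6, -8], "twist": 0},
    {"claw": 3.0, "delta_pos": [-13, 19.2, -8], "twist": 0},
    {"claw": 3.0, "delta_pos": [-13.3, 19.5, -8], "twist": 0},
    {"claw": 3.0, "delta_pos": [-13.3, 19.5, -8], "twist": 0},
    {"claw": 3.0, "delta_pos": [-13.3, 19.5, -8], "twist": 0},
  ],
)

```text
clock: 21.08
tcp_pos: [0.6306, -0.2298, 0.1432]
orientation: [-0.0, 0.707, 0.707, -0.0]
wrist_force: [-0.7, -0.1, -1.7]
finger_gap: 0.0319
```

```bash
python3 - <<'E'
from h import *
F=[]
for k in range(8):
    im=imaging.read_camera('wrist');F.append(get_state()['wrist_force'])
F=np.array(F);print(F.mean(0));s=st()
todelta((.6314,-.2303,.0965),90)
E
```

```text
[-0.26361107  0.22644848 -1.90660294]
t 21.475 tcp [ 0.6313 -0.2303  0.1432] xt [-0.001  1.    -0.   ] zt [ 0. -0. -1.] yaw 90.03 F [ 0.34 -0.35 -1.76] gap 0.0314
delta [0.01 0.01 4.67] twist 0.0
```

>>> play_rows(
  moves=[
    {"claw": 3.0, "delta_pos": [0, 0, 1.5], "twist": 0},
    {"claw": 3.0, "delta_pos": [0, 0, 3], "twist": 0},
    {"claw": 3.0, "delta_pos": [0, 0, 4.2], "twist": 0},
    {"claw": 3.0, "delta_pos": [0, 0, 4.7], "twist": 0},
    {"claw": 3.0, "delta_pos": [0, 0, 4.7], "twist": 0},
    {"claw": 3.0, "delta_pos": [0, 0, 4.7], "twist": 0},
  ],
)

```text
clock: 22.22
tcp_pos: [0.6318, -0.2306, 0.0966]
orientation: [0.001, 0.707, 0.707, 0.0]
wrist_force: [-0.4, 0.0, -2.3]
finger_gap: 0.0316
```

```bash
python3 - <<'E'
from h import *
st()
im=imaging.read_camera('wrist');side=imaging.read_camera('side');j=imaging.camera_info('side')
u=proj(j,np.array([.631,-.23,.06])).astype(int)
a=cv2.resize(im[100:340,230:430],None,fx=2.2,fy=2.2);b=cv2.resize(side[u[1]-40:u[1]+40,u[0]-40:u[0]+40],None,fx=6,fy=6,interpolation=2)
cv2.imwrite('pics/p3.png',np.hstack([a[:480,:310],b])[:,:,::-1])
E
```

```text
t 22.225 tcp [ 0.6318 -0.2306  0.0966] xt [-0.     1.    -0.001] zt [ 0.001 -0.001 -1.   ] yaw 90.03 F [-0.42  0.02 -2.3 ] gap 0.0316
```

View pics/p3.png

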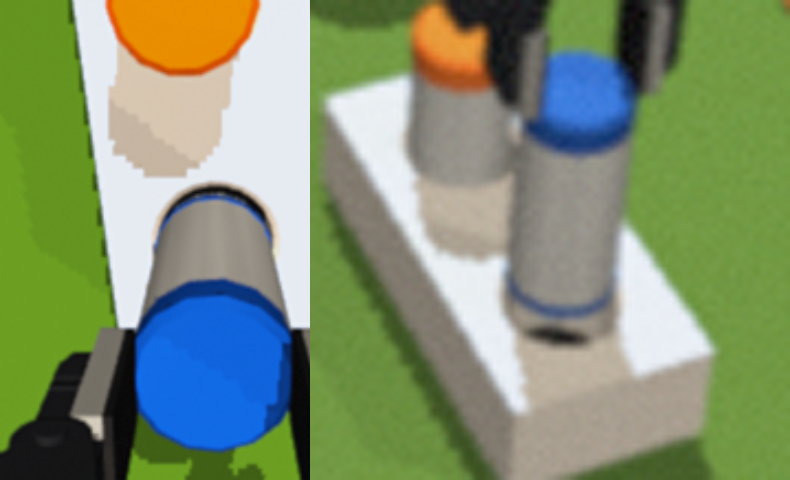

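The blue foot is centred over the socket, with both at about x=215 in the crop. I'm lowering it by feel.

>>> play_rows(
  moves=[
    {"claw": 3.0, "delta_pos": [0, 0, 0.4], "twist": 0},
    {"claw": 3.0, "delta_pos": [0, 0, 0.7], "twist": 0},
    {"claw": 3.0, "delta_pos": [0, 0, 1.0], "twist": 0},
    {"claw": 3.0, "delta_pos": [0, 0, 1.0], "twist": 0},
    {"claw": 3.0, "delta_pos": [0, 0, 1.0], "twist": 0},
  ],
)

```text
clock: 22.95
tcp_pos: [0.6314, -0.2304, 0.086]
orientation: [0.0, 0.707, 0.707, -0.0]
wrist_force: [0.4, -0.4, -2.7]
finger_gap: 0.0314
```

>>> play_rows(
  moves=[
    {"claw": 3.0, "delta_pos": [0, 0, 0.4], "twist": 0},
    {"claw": 3.0, "delta_pos": [0, 0, 0.8], "twist": 0},
    {"claw": 3.0, "delta_pos": [0, 0, 1.1], "twist": 0},
    {"claw": 3.0, "delta_pos": [0, 0, 1.1], "twist": 0},
    {"claw": 3.0, "delta_pos": [0, 0, 1.1], "twist": 0},
  ],
)

```text
clock: 23.58
tcp_pos: [0.6314, -0.2305, 0.075]
orientation: [0.0, 0.707, 0.707, -0.0]
wrist_force: [1.2, 1.1, -2.2]
finger_gap: 0.0318
```

>>> play_rows(
  moves=[
    {"claw": 3.0, "delta_pos": [0, 0, 0.1], "twist": 0},
    {"claw": 3.0, "delta_pos": [0, 0, 0.2], "twist": 0},
    {"claw": 3.0, "delta_pos": [0, 0, 0.2], "twist": 0},
  ],
)

```text
clock: 23.95
tcp_pos: [0.6313, -0.2305, 0.073]
orientation: [0.0, 0.707, 0.707, -0.0]
wrist_force: [-0.5, 0.9, -2.9]
finger_gap: 0.0312
```

>>> play_rows(
  moves=[
    {"claw": 3.0, "delta_pos": [0, 0, 0.1], "twist": 0},
    {"claw": 3.0, "delta_pos": [0, 0, 0.2], "twist": 0},
    {"claw": 3.0, "delta_pos": [0, 0, 0.2], "twist": 0},
  ],
)

```text
clock: 24.32
tcp_pos: [0.6313, -0.2304, 0.0709]
orientation: [-0.0, 0.707, 0.707, -0.0]
wrist_force: [0.1, -0.2, -2.0]
finger_gap: 0.0315
```

>>> play_rows(
  moves=[
    {"claw": 3.0, "delta_pos": [0, 0, 0.1], "twist": 0},
    {"claw": 3.0, "delta_pos": [0, 0, 0.2], "twist": 0},
    {"claw": 3.0, "delta_pos": [0, 0, 0.2], "twist": 0},
  ],
)

```text
clock: 24.7
tcp_pos: [0.6313, -0.2304, 0.0689]
orientation: [0.0, 0.707, 0.707, -0.0]
wrist_force: [0.5, 0.3, -2.0]
finger_gap: 0.0313
```

>>> play_rows(
  moves=[
    {"claw": 3.0, "delta_pos": [0, 0, 0.1], "twist": 0},
    {"claw": 3.0, "delta_pos": [0, 0, 0.2], "twist": 0},
    {"claw": 3.0, "delta_pos": [0, 0, 0.2], "twist": 0},
  ],
)

```text
clock: 25.08
tcp_pos: [0.6313, -0.2304, 0.0669]
orientation: [0.0, 0.707, 0.707, -0.0]
wrist_force: [0.6, -0.0, -2.2]
finger_gap: 0.0317
```

>>> play_rows(
  moves=[
    {"claw": 3.0, "delta_pos": [0, 0, 0.1], "twist": 0},
    {"claw": 3.0, "delta_pos": [0, 0, 0.2], "twist": 0},
    {"claw": 3.0, "delta_pos": [0, 0, 0.2], "twist": 0},
  ],
)

```text
clock: 25.45
tcp_pos: [0.6313, -0.2304, 0.0649]
orientation: [-0.0, 0.707, 0.707, -0.0]
wrist_force: [0.1, 0.5, -0.9]
finger_gap: 0.0318
```

>>> play_rows(
  moves=[
    {"claw": 3.0, "delta_pos": [0, 0, 0.1], "twist": 0},
    {"claw": 3.0, "delta_pos": [0, 0, 0.1], "twist": 0},
  ],
)

```text
clock: 25.7
tcp_pos: [0.6313, -0.2304, 0.0639]
orientation: [0.0, 0.707, 0.707, -0.0]
wrist_force: [0.8, 0.3, -1.8]
finger_gap: 0.0315
```

>>> play_rows(
  moves=[
    {"claw": 3.0, "delta_pos": [0, 0, 0.1], "twist": 0},
    {"claw": 3.0, "delta_pos": [0, 0, 0.2], "twist": 0},
    {"claw": 3.0, "delta_pos": [0, 0, 0.2], "twist": 0},
  ],
)

```text
clock: 26.08
tcp_pos: [0.6313, -0.2304, 0.0619]
orientation: [-0.0, 0.707, 0.707, -0.0]
wrist_force: [1.2, 0.5, -2.5]
finger_gap: 0.0317
```

>>> play_rows(
  moves=[
    {"claw": 3.0, "delta_pos": [0, 0, 0.1], "twist": 0},
    {"claw": 3.0, "delta_pos": [0, 0, 0.2], "twist": 0},
    {"claw": 3.0, "delta_pos": [0, 0, 0.2], "twist": 0},
  ],
)

```text
clock: 26.45
tcp_pos: [0.6313, -0.2304, 0.0599]
orientation: [-0.0, 0.707, 0.707, -0.0]
wrist_force: [1.1, 0.7, -2.7]
finger_gap: 0.0314
```

>>> play_rows(
  moves=[
    {"claw": 3.0, "delta_pos": [0, 0, 0.1], "twist": 0},
    {"claw": 3.0, "delta_pos": [0, 0, 0.2], "twist": 0},
    {"claw": 3.0, "delta_pos": [0, 0, 0.2], "twist": 0},
  ],
)

```text
clock: 26.82
tcp_pos: [0.6314, -0.2305, 0.058]
orientation: [0.0, 0.707, 0.707, -0.0]
wrist_force: [0.6, -0.3, -1.2]
finger_gap: 0.0317
```

>>> play_rows(
  moves=[
    {"claw": 3.0, "delta_pos": [0, 0, 0.1], "twist": 0},
    {"claw": 3.0, "delta_pos": [0, 0, 0.1], "twist": 0},
  ],
)

```text
clock: 27.08
tcp_pos: [0.6315, -0.2307, 0.0574]
orientation: [0.0, 0.707, 0.707, -0.0]
wrist_force: [0.4, -0.2, 0.7]
finger_gap: 0.0313
```

>>> play_rows(
  moves=[
    {"claw": 3.0, "delta_pos": [0, 0, 0.05], "twist": 0},
    {"claw": 3.0, "delta_pos": [0, 0, 0.05], "twist": 0},
  ],
)

```text
clock: 27.32
tcp_pos: [0.6316, -0.2307, 0.057]
orientation: [0.0, 0.707, 0.707, 0.0]
wrist_force: [-0.0, -0.7, 2.3]
finger_gap: 0.0316
```

```bash
python3 - <<'E'
from h import *
F=[]
for k in range(4):
    b=imaging.read_camera('side');F.append(get_state()['wrist_force'][2])
print(np.round(F,2));st()
E
```

```text
[3.04 3.51 3.55 3.71]
t 27.525 tcp [ 0.6316 -0.2306  0.0569] xt [-0.  1. -0.] zt [ 0.001 -0.    -1.   ] yaw 90.02 F [ 0.1  -1.31  3.71] gap 0.0316
```

>>> play_rows(
  moves=[
    {"claw": 4.5, "delta_pos": [0, 0, 0], "twist": 0},
    {"claw": 6, "delta_pos": [0, 0, 0], "twist": 0},
    {"claw": 7, "delta_pos": [0, 0, 0], "twist": 0},
    {"claw": 7, "delta_pos": [0, 0, -1.5], "twist": 0},
    {"claw": 7, "delta_pos": [0, 0, -5], "twist": 0},
    {"claw": 7, "delta_pos": [0, 0, -10], "twist": 0},
    {"claw": 7, "delta_pos": [0, 0, -14], "twist": 0},
    {"claw": 7, "delta_pos": [0, 0, -14], "twist": 0},
    {"claw": 7, "delta_pos": [0, 0, -14], "twist": 0},
  ],
)

```text
clock: 28.65
tcp_pos: [0.6313, -0.2304, 0.1969]
orientation: [0.0, 0.707, 0.707, 0.0]
wrist_force: [0.4, -0.0, -0.5]
finger_gap: 0.0696
```

```bash
python3 - <<'E'
from h import *
st();im=imaging.read_camera('wrist');i=imaging.camera_info('wrist');side=imaging.read_camera('side')
print(capfit(im,i,(5,150,150),(22,255,255),(270,60,390,200),.094));print(capfit(im,i,(100,120,150),(125,255,255),(270,130,390,330),.096))
a=cv2.resize(im[20:320,180:460],None,fx=1.35,fy=1.35);b=cv2.resize(side[130:330,180:460],None,fx=1.46,fy=1.46,interpolation=2)
h=min(len(a),len(b));cv2.imwrite('pics/f.png',np.hstack([a[:h],b[:h]])[:,:,::-1])
E
```

```text
t 28.65 tcp [ 0.6313 -0.2304  0.1969] xt [-0.  1. -0.] zt [ 0. -0. -1.] yaw 90.02 F [ 0.44 -0.04 -0.51] gap 0.0696
(array([ 0.6236, -0.1569,  0.0175]), array([ 0.6234, -0.1569]), array([0.0335, 0.0339]))
(array([ 0.6299, -0.2305,  0.0176]), array([ 0.6303, -0.2306]), array([0.0334, 0.0342]))
```

View pics/f.png

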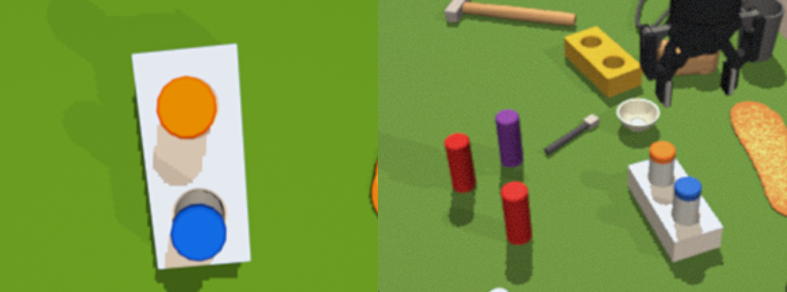

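Both tubes stand upright in the white rack, the bystanders in view are where they were, and the gripper is clear.

```bash
python3 -c "
from workcell import env;print(env.hand_in())"
```

```text
the job is handed in; nothing more can be done
None
```

Both tubes are in the white rack, orange placed first and then blue. I handed the job in at about 29 s on the clock.

- **Weights:** I lifted each tube about 1 cm and held it. The wrist read about -1.95 N for orange and -2.1 N for blue, against a free-air zero of about 0 ± 0.5 N. That makes orange roughly 200 g and blue 210–230 g, both under 300 g. The zero wandered between readings, but not by enough to bring either tube near 350 g.
- **Placing:** I lowered each tube in 1–2 mm steps until the force reversed. Both were on the seat at about 5 N when I let go, well below the 20 N limit.
- **Final pictures:** Both tubes are upright in their sockets with the gripper clear. The look-alikes, punch, dish and mallet look unmoved. The last block was partly hidden behind the gripper and the dye bottle was out of view. I went near neither.
- **Disagreement:** The finger opening read about 32 mm on the 36 mm tubes. The pictures showed each tube centred in the grip, so I took this as a sensor offset.

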